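# Reset the pop-up indicators on the bearing blocks

### The arm

A 7-joint arm with a two-finger parallel gripper is mounted at the origin on the work surface. World frame = base frame: x ahead of the robot, y to its left, z up, the work surface at z = 0. Lengths are in m, angles in rad, forces in N, time in s.
With the tool pointing down it reaches from about 0.4 to 0.875 m from the base axis. Payload 6.5 kg.
Tool frame: the origin (TCP) lies at the very end of the fingers, on their centre line; the grasp point (between the pads) lies 19 mm behind it; z points along the fingers, y is the direction in which the jaws open and shut (so a half turn about z gives the same grasp; the last joint's range is limited). The gripper opens to 88 mm and grips with 3 to 60 N. Pads are 18 mm wide; open, the fingers measure 123 mm over their backs; the gripper's body (75 mm by 187 mm) begins 45 mm behind the grasp point.
Start: joints at [-1.263, 0.536, -0.004, 1.538, 0.003, 1.067, -0.071], TCP at [0.237, 0.605, 0.201] pointing down, gripper open.
Joint ranges: [-2.7, 2.7], [-0.37, 2.16], [-1.27, 1.26], [0.24, 2.4], [-1.31, 4.45], [0.19, 1.91], [-2.76, 2.76]. Speed limits (rad/s): [2.39, 2.39, 3.14, 3.14, 3.14, 3.14, 3.14].

### API

Orientations are given as a unit quaternion [w, x, y, z].
In Python, from workcell import ctrl gives the robot as it stands. The module is installed in compiled form; this text tells all that it offers.
- The arm moves only by the tool move_arm, never from a script. Its argument "moves" is a list of rows, each an object of numbers: "tx", "ty", "tz": the shift along the tool's x, y, z in cm; "rx", "ry", "rz": the turn, a rotation vector about the tool's x, y, z in degrees; "grip": the closure, from 0 (fully open) to 1 (shut). A call has 1 to 5 rows; each row shifts and turns the pose as measured when the row begins, along the tool's axes as they then stand; what a row does not reach is not made up. A row lasts 1/10 s, in which the tool goes at most 50 mm and 8.59 degrees, less where a joint would pass 70% of its speed; a pose out of reach is approached as far as the arm can. A call with a gripper value outside its range is refused whole. The fingers move at their own pace and stop on an object; "force" is the grip in N (left out, the last holds). Time passes only in rows, so rows that do not move let the fingers close. It gives the time, the measured TCP pose, the force and the opening at its end, in the units of the state.
- ctrl.get_state(): the state, without advancing time (a new reading comes with each control period).
- ctrl.snapshot(name): name is "side" or "top" or "wrist"; returns (picture, depth): 480x640x3 uint8, blue, green, red; 480x640 float32, m along the optical axis (not along the pixel's ray), 0 where there is no reading.
- ctrl.get_calibration(name): a dict with "vertical_fov" (degrees; the focal length in pixels is half the picture's height over the tangent of half this angle, whatever the lens; pixels are square), "cx", "cy" (the principal point, pixels), "rvec" (rotation vector, rad) and "tvec" (3), from world to camera coordinates, as OpenCV has them; the wrist camera has in their place "tool_from_camera" (4x4, takes a point from camera to tool coordinates, whose origin is the TCP and whose axes are the flange's). Camera axes: x right, y down, z forward; pixel columns grow to the right and rows downward; lengths in m; the calibration is good to about 2 mm. The wrist camera is an equidistant fisheye: a pixel r from the principal point sees the ray r / f radians off the axis. A picture is of the moment at which its call begins: read the wrist's pose just before it. get_calibration takes no time and is no camera call.
- ctrl.close_job(): hands the job in, once; it reports no verdict.
Trained networks look in the newest picture that a camera, given by its name, has taken for a name from the list of things; names that differ only in an ending like _2 or _b are one class to them, and where a whole thing is asked for, a point or a joint stands for the part that bears it (a point fixed in the world has none). Each returns a list of dicts, best first, with "p" (0 to 1); they miss things now and then, are a little off and sometimes report something else, mostly with a low value. They report only what shows in the picture. A call takes as long as a camera call. They do not tell look-alikes from the thing itself.
- ctrl.recognise(query, camera): "pixel" ([column, row] in pixels, amid what is visible of it).
- ctrl.trace(query, camera): "region" (480x640 bool, what is visible of it) and "pixel" ([column, row] in pixels, amid what is visible of it).
- ctrl.landmark_of(query, camera): "pixel" ([column, row] in pixels: a listed point, or the origin of a listed thing).
The state is a dict: "t": time; "joint_pos": joint angles; "dq": joint speeds; "joint_torque": joint torques, N m; "position": TCP position; "tool_rot": TCP orientation; "force": force on the tool from outside, world axes, zero at the start; "ft_torque": the same for the moment, N m; "gripper_width": opening from 0.0 (shut) to 1.0 (fully open).
Only numpy, scipy, OpenCV 4.12 (cv2) and the standard library are available. Lean on these libraries where they do the work, as an engineer would, in place of code of your own. Each camera call takes 0.05 s, during which the arm holds its last target. There are 200 camera calls.

### The job

Three of the teal bearing blocks on the bench need their pop-up indicators reset in drive-line order: with a fingertip, gently press the red cap down until it is fully home, then the yellow cap, then the white cap. Leave the green cap of the spare block popped up, and do not lift, tip or shift the blocks or anything else lying about.

Things in the scene. Friction and masses are not known exactly. Their poses are not given: they have to be found in the camera images.
- block_red: Teal pillow-block bearing with the red cap (to be pressed first); stands loose on the bench, about 0.9 kg. Foot 46 mm (its x) by 110 mm (its y), 14 mm high; round housing 60 mm wide, top at 68 mm; on it a steel boss 24 mm across, top at 78 mm, carrying the cap. Origin: centre of the underside; z up.
- block_red_top (a point): Centre of the top face of the red cap, a disc 22 mm across and 8 mm thick on a stem over the middle of its block; moves with the cap, 107 mm above the bench when fully popped up and 95 mm when fully home and released. The cap is cushioned: under the finger it gives 1 mm per 1.2 N, up to 6 mm, and springs back when released.
- block_red_cap (a joint): How far the stem under the red cap is pushed down (the cushion's give not counted), m: 0 fully popped up, 0.012 fully home at a hard stop; starts at 0 to 0.003. Held by friction of about 3 N and stays where it is left, with no return spring, so pressing until 5 to 6 N is felt brings it home.
- block_yellow: Teal pillow-block bearing with the yellow cap (to be pressed second); stands loose on the bench, about 0.9 kg. Foot 46 mm (its x) by 110 mm (its y), 14 mm high; round housing 60 mm wide, top at 68 mm; on it a steel boss 24 mm across, top at 78 mm, carrying the cap. Origin: centre of the underside; z up.
- block_yellow_top (a point): Centre of the top face of the yellow cap, a disc 22 mm across and 8 mm thick on a stem over the middle of its block; moves with the cap, 107 mm above the bench when fully popped up and 95 mm when fully home and released. The cap is cushioned: under the finger it gives 1 mm per 1.2 N, up to 6 mm, and springs back when released.
- block_yellow_cap (a joint): How far the stem under the yellow cap is pushed down (the cushion's give not counted), m: 0 fully popped up, 0.012 fully home at a hard stop; starts at 0 to 0.003. Held by friction of about 3 N and stays where it is left, with no return spring, so pressing until 5 to 6 N is felt brings it home.
- block_white: Teal pillow-block bearing with the white cap (to be pressed third); stands loose on the bench, about 0.9 kg. Foot 46 mm (its x) by 110 mm (its y), 14 mm high; round housing 60 mm wide, top at 68 mm; on it a steel boss 24 mm across, top at 78 mm, carrying the cap. Origin: centre of the underside; z up.
- block_white_top (a point): Centre of the top face of the white cap, a disc 22 mm across and 8 mm thick on a stem over the middle of its block; moves with the cap, 107 mm above the bench when fully popped up and 95 mm when fully home and released. The cap is cushioned: under the finger it gives 1 mm per 1.2 N, up to 6 mm, and springs back when released.
- block_white_cap (a joint): How far the stem under the white cap is pushed down (the cushion's give not counted), m: 0 fully popped up, 0.012 fully home at a hard stop; starts at 0 to 0.003. Held by friction of about 3 N and stays where it is left, with no return spring, so pressing until 5 to 6 N is felt brings it home.
- block_green: Teal pillow-block bearing with the green cap (the spare: leave it popped up); stands loose on the bench, about 0.9 kg. Foot 46 mm (its x) by 110 mm (its y), 14 mm high; round housing 60 mm wide, top at 68 mm; on it a steel boss 24 mm across, top at 78 mm, carrying the cap. Origin: centre of the underside; z up.
- block_green_top (a point): Centre of the top face of the green cap, a disc 22 mm across and 8 mm thick on a stem over the middle of its block; moves with the cap, 107 mm above the bench when fully popped up and 95 mm when fully home and released. The cap is cushioned: under the finger it gives 1 mm per 1.2 N, up to 6 mm, and springs back when released.
- block_green_cap (a joint): How far the stem under the green cap is pushed down (the cushion's give not counted), m: 0 fully popped up, 0.012 fully home at a hard stop; starts at 0 to 0.003. Held by friction of about 3 N and stays where it is left, with no return spring, so pressing until 5 to 6 N is felt brings it home.
- bearing: Steel ball-bearing ring lying flat, 62 mm across, 16 mm high; loose bystander, leave it alone. Origin: centre of its underside.
- pulley: Black pulley lying flat, 120 mm across, 30 mm high at its hub; loose bystander, leave it alone. Origin: centre of its underside.
- oil_bottle: Yellow oil bottle with a black lid, 52 mm across, 110 mm high, standing; loose bystander, leave it alone. Origin: centre of its underside.
- collar: Dark steel shaft collar lying flat, 44 mm across, 15 mm high; loose bystander, leave it alone. Origin: centre of its underside.
- bolt: Steel bolt standing on its head, 22 mm across, 48 mm high; loose bystander, leave it alone. Origin: centre of its underside.
- spanner: Steel spanner lying flat along its x axis, 170 mm long; loose bystander, leave it alone. Origin: on its underside.
Not all that is in view belongs to the job. What is shaped like the block_red but orange is not meant.

How it is judged:
On the way, in this order (a step that is already met when the one before it is completed fails the run):
1. the red cap is pressed home while yellow and white are still up (value of joint block_red_cap above 0.009 m and value of joint each of block_yellow_cap, block_white_cap below 0.005 m), for 0.1 s.
2. then the yellow cap is pressed home while white is still up (value of joint each of block_red_cap, block_yellow_cap above 0.009 m and value of joint block_white_cap below 0.005 m), for 0.1 s.
3. then the white cap is pressed home (value of joint each of block_red_cap, block_yellow_cap, block_white_cap above 0.009 m), for 0.1 s.
At the end, for the whole second after the job is handed in: The red, yellow and white caps are pressed home (at least 9 of the 12 mm), the green cap is still up (under 5 mm), and all four blocks stand upright and at rest, they and the other loose things within 15 mm of where they began (all of step 3 and value of joint block_green_cap below 0.005 m and linear speed of each of block_red, block_yellow, block_white, block_green below 0.01 m/s and distance of each of block_red, block_yellow, block_white, block_green, bearing, pulley, oil_bottle, collar, bolt, spanner from where it was at the start of the episode below 0.015 m and angle between each of block_red, block_yellow, block_white, block_green's own z axis and vertical below 0.1 rad); the robot touches nothing.
It fails at once if the green cap of the spare block is pushed down (value of joint block_green_cap above 0.006 m).
It fails at once if a cap or block is hit or pressed with more than 22 N (contact force between the fingers and block_red above 22 N or contact force between the fingers and block_yellow above 22 N or contact force between the fingers and block_white above 22 N or contact force between the fingers and block_green above 22 N).
It fails at once if a block is lifted more than 6 mm or tipped (height (world z) of any of block_red, block_yellow, block_white, block_green above 0.006 m or angle between any of block_red, block_yellow, block_white, block_green's own z axis and vertical above 0.15 rad).
It fails at once if a block is shifted more than 15 mm (distance of any of block_red, block_yellow, block_white, block_green from where it was at the start of the episode above 0.015 m).
It fails at once if a bystander is moved more than 15 mm (distance of any of bearing, pulley, oil_bottle, collar, bolt, spanner from where it was at the start of the episode above 0.015 m).
It also fails if it takes over 66 s, if anything falls off the work surface, if the arm or the gripper's body presses on something with over 40 N, if the wrist force passes 120 N, or if a joint passes its speed limit or range.

## Working session

There is one attempt and no reset: what is moved stays moved. The work goes in short steps, Python scripts to look and compute and a tool call to move; the robot and the scene stay as the last step left them, time stands still between calls to the robot, and variables do not carry over. Pictures are saved under pics/ and viewed, on a budget of 10 in all, crops included, one or two more only if the job needs it, and the job is handed in when it is done.

Besides the shell and the picture viewer there is one more tool, called after "Request:" as a command line: name --argument value ..., lists and objects as JSON in quotes. move_arm: Moves the arm, as the interface text tells. Its arguments: {"type":"object","properties":{"moves":{"type":"array"},"force":{"type":"number"}},"required":["moves"]}

```bash
mkdir -p pics
cat > h.py <<'E'
import numpy as np, cv2
from workcell import ctrl
def K(c):
    f=240/np.tan(np.radians(c["vertical_fov"])/2); return f,c["cx"],c["cy"]
def world(name,px,depth,off=0):
    c=ctrl.get_calibration(name); f,cx,cy=K(c)
    p=np.array([(px[0]-cx)/f,(px[1]-cy)/f,1])*depth
    R=cv2.Rodrigues(np.array(c["rvec"],float))[0]
    return R.T@(p-np.array(c["tvec"]).ravel())
def atz(name,px,z):
    c=ctrl.get_calibration(name); a=world(name,px,0); b=world(name,px,1)
    return a+(b-a)*(z-a[2])/(b[2]-a[2])
E
python3 - <<'E'
from h import *
s=ctrl.get_state(); print(s)
for n in("top","side"):
    im,d=ctrl.snapshot(n); cv2.imwrite(f"pics/{n}.png",im); np.save(n+".npy",d)
    for q in("red","yellow","white","green"):
        for r in ctrl.landmark_of(f"block_{q}_top",n)[:3]:
            print(n,q,r["p"],np.round(r["pixel"]),atz(n,r["pixel"],.106).round(3))
E
```

```text
{'t': 0.0, 'joint_pos': array([-1.26318814,  0.53717805, -0.00441702,  1.53887029,  0.00262937,
        1.06729455, -0.071214  ]), 'dq': array([ 0.00046614, -0.00058571,  0.00025622, -0.00014328,  0.00029617,
        0.00090437,  0.00019806]), 'joint_torque': array([-1.82968515e-04, -5.70980251e+01,  9.90482345e-01, -2.51604223e+01,
       -5.62771037e-02,  1.79927488e-02,  1.81536675e-04]), 'position': array([0.23714894, 0.60446095, 0.20013275]), 'tool_rot': array([-8.05006926e-05,  1.85791414e-01,  9.82588820e-01, -8.68780835e-04]), 'force': array([-0.78252472, -0.95663221, -0.19213008]), 'ft_torque': array([ 0.02727349,  0.01217702, -0.00644295]), 'gripper_width': 1.002398989283881}
top red 0.67 [288. 223.] [0.591 0.079 0.106]
top red 0.65 [289. 288.] [0.453 0.074 0.106]
top red 0.4 [359. 284.] [ 0.464 -0.073  0.106]
top yellow 0.67 [455. 288.] [ 0.459 -0.272  0.106]
top white 0.61 [197. 216.] [0.604 0.275 0.106]
top green 0.57 [382. 202.] [ 0.638 -0.12   0.106]
side red 0.63 [305. 217.] [0.577 0.08  0.106]
side red 0.61 [307. 277.] [ 0.461 -0.076  0.106]
side red 0.56 [177. 250.] [0.309 0.142 0.106]
side yellow 0.7 [383. 342.] [ 0.461 -0.275  0.106]
side yellow 0.38 [269. 177.] [0.612 0.263 0.106]
side white 0.45 [263. 176.] [0.602 0.276 0.106]
side white 0.34 [267. 211.] [0.526 0.148 0.106]
side green 0.49 [390. 248.] [ 0.642 -0.111  0.106]
```

View pics/top.png

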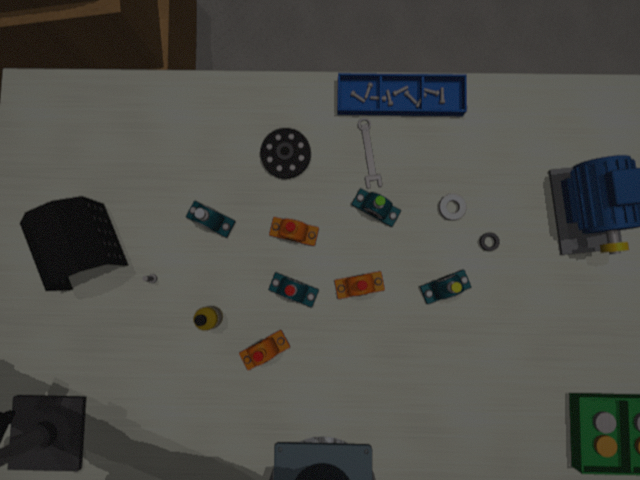

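View pics/side.png

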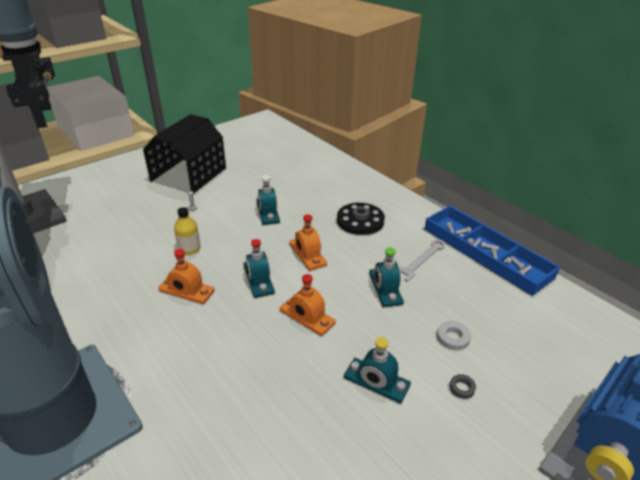

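Top view: teal blocks have their caps at about red (290,290), yellow (456,287), white (201,214) and green (380,201). The red caps at (290,228), (360,285) and (258,355) sit on orange look-alikes. I'll refine the cap positions by colour and triangulation.

```bash
cat >> h.py <<'E'
def ray(n,px):
    a=world(n,px,0); v=world(n,px,1)-a; return a,v/np.linalg.norm(v)
def tri(p,q):
    a,u=ray("top",p); b,v=ray("side",q)
    t=np.linalg.lstsq(np.c_[u,-v],b-a,rcond=None)[0]
    x,y=a+u*t[0],b+v*t[1]; return (x+y)/2,np.linalg.norm(x-y)
def cap(im,px,col,r=12):
    h=cv2.cvtColor(im,cv2.COLOR_BGR2HSV).astype(int); H,S,V=h[...,0],h[...,1],h[...,2]
    m={"red":((H<8)|(H>172))&(S>150)&(V>80),"yellow":(abs(H-28)<8)&(S>130)&(V>80),"white":(S<50)&(V>120),"green":(abs(H-55)<15)&(S>120)&(V>80)}[col]
    w=np.zeros_like(m); w[px[1]-r:px[1]+r,px[0]-r:px[0]+r]=1
    y,x=np.nonzero(m&w); return np.array([x.mean(),y.mean()]),len(x)
E
python3 - <<'E'
from h import *
T=cv2.imread("pics/top.png");S=cv2.imread("pics/side.png")
d=np.load("top.npy")
for q,a,b in(("red",(290,290),(256,245)),("yellow",(456,287),(382,345)),("white",(201,214),(266,181)),("green",(380,201),(390,253))):
    p,n=cap(T,a,q,9); r,m=cap(S,b,q,9)
    dd=np.median(d[int(p[1])-1:int(p[1])+2,int(p[0])-1:int(p[0])+2])
    print(q,p.round(1),n,r.round(1),m,*[np.round(v,4) for v in tri(p,r)],atz("top",p,.104).round(4),world("top",p,dd).round(4))
s=ctrl.get_state();print(cv2.Rodrigues(np.eye(3))[0].T, ctrl.get_calibration("wrist"))
from scipy.spatial.transform import Rotation as R
print(R.from_quat(s["tool_rot"][[1,2,3,0]]).as_matrix().round(3))
E
```

```text
red [289.7 290.1] 69 [255.5 242.8] 48 [0.4484 0.0742 0.0997] 0.0026 [0.4495 0.0731 0.104 ] [0.4496 0.073  0.1057]
yellow [455.9 287. ] 70 [381.1 342.8] 101 [ 0.4605 -0.2737  0.102 ] 0.0031 [ 0.4617 -0.2742  0.104 ] [ 0.4617 -0.2738  0.1056]h.py:23: RuntimeWarning: Mean of empty slice.
  y,x=np.nonzero(m&w); return np.array([x.mean(),y.mean()]),len(x)
  ret = ret.dtype.type(ret / rcount)
Traceback (most recent call last):
ValueError: cannot convert float NaN to integer
```

Request:
move_arm --moves '[{"tz": -3,"grip": 1},{"tx": -3.3,"ty": -3.5,"grip": 1},{"tx": -3.3,"ty": -3.5,"grip": 1},{"tx": -3.3,"ty": -3.5,"grip": 1},{"tx": -3.3,"ty": -3.5,"grip": 1}]' --force 10

```text
validation failed for argument at $.mo...
```

Request:
move_arm --moves '[{"tx": -3.3,"ty": -3.5,"grip": 1},{"tx": -3.3,"ty": -3.5,"grip": 1},{"tx": -3.3,"ty": -3.5,"grip": 1},{"tx": -3.3,"ty": -3.5,"grip": 1},{"tx": -3.3,"ty": -3.5,"grip": 1}]'

```text
validation failed for argument at $.mo...
```

```bash
cat >> h.py <<'E'
from scipy.spatial.transform import Rotation as Ro
def rot(s): return Ro.from_quat(np.array(s["tool_rot"])[[1,2,3,0]])
def to(xyz):
    s=ctrl.get_state(); d=rot(s).inv().apply(np.array(xyz)-s["position"])*100
    print("t",s["t"],"pos",s["position"].round(4),"F",s["force"].round(2),"w",round(s["gripper_width"],3),"tool cm",d.round(2),"level deg",np.degrees(rot(s).inv().apply([0,0,-1])[:2]).round(2))
E
python3 -c "
from h import *
to([.449,.0735,.2])
T=cv2.imread('pics/top.png');g=cv2.cvtColor(T,cv2.COLOR_BGR2HSV)
print(g[206:224,193:210,2]);print(ctrl.get_calibration('wrist'))"
```

```text
t 0.5 pos [0.2373 0.6051 0.201 ] F [ 0.12 -0.2  -0.  ] w 0.996 tool cm [-39.11 -41.76   0.1 ] level deg [0. 0.]
[[ 44  41  41  41  38  29  34  30  31  33  34  43  54  62  64  73  83]
 [ 66  52  43  34  36  43  47  47  44  38  37  38  41  45  50  53  62]
 [ 84  75  56  43  61  75  81  82  72  57  43  42  39  43  41  48  51]
 [ 89  83  67  70  86  99 103 101 100  83  65  54  47  46  44  47  51]
 [ 89  83  85  91 100 104 102 105 103  98  86  70  65  55  50  46  51]
 [ 86  82  97 100 103 103 102 103 103 105  96  78  73  68  56  49  53]
 [ 65  70  97 103 103 103 102 101 103 103  99  80  73  76  62  48  48]
 [ 39  59  96 105 102 103 102 102 102 103  99  74  63  77  72  46  44]
 [ 32  58  94 104 101 104 103 104 102 103  96  68  58  75  73  49  43]
 [ 32  53  87 101 104 104 101 103 102  99  87  60  55  77  76  51  40]
 [ 33  35  66  87 101 101 103 101  99  89  70  55  65  79  70  45  36]
 [ 31  32  42  63  79  86  91  90  81  69  53  59  72  76  60  40  40]
 [ 30  35  33  36  48  57  67  65  58  49  53  65  74  64  45  36  38]
 [ 32  33  31  28  28  34  42  46  47  53  56  62  59  45  35  36  38]
 [ 35  33  38  36  34  31  31  36  42  50  45  46  43  43  40  42  39]
 [ 48  42  42  40  39  36  36  38  40  40  42  43  42  43  41  37  37]
 [ 68  59  53  50  50  47  47  43  46  46  46  44  45  40  37  36  36]
 [ 86  71  65  63  58  52  50  54  47  47  42  46  41  41  39  37  37]]
{'vertical_fov': 65.70646984690485, 'cx': 316.4309609649121, 'cy': 237.4401906278227, 'tool_from_camera': array([[-4.79011850e-04, -9.51064774e-01, -3.08991208e-01,
         7.87811620e-02],
       [ 9.99999850e-01, -3.73407555e-04, -4.00907868e-04,
         1.91748688e-03],
       [ 2.65909700e-04, -3.08991353e-01,  9.51064810e-01,
        -1.82739398e-01],
       [ 0.00000000e+00,  0.00000000e+00,  0.00000000e+00,
         1.00000000e+00]])}
```

The move was refused at `$.moves`, perhaps because each row needs every key. I'll try one full row.

Request:
move_arm --moves '[{"tx": 0,"ty": 0,"tz": -3,"rx": 0,"ry": 0,"rz": 0,"grip": 1}]' --force 10

```text
t: 0.6
position: [0.2364, 0.6024, 0.2273]
tool_rot: [-0.0, 0.186, 0.983, -0.004]
force: [-0.6, 0.2, 0.4]
gripper_width: 0.935
```

Request:
move_arm --moves '[{"tx": -3.3,"ty": -3.5,"tz": 0,"rx": 0,"ry": 0,"rz": 0,"grip": 1},{"tx": -3.3,"ty": -3.5,"tz": 0,"rx": 0,"ry": 0,"rz": 0,"grip": 1},{"tx": -3.3,"ty": -3.5,"tz": 0,"rx": 0,"ry": 0,"rz": 0,"grip": 1},{"tx": -3.3,"ty": -3.5,"tz": 0,"rx": 0,"ry": 0,"rz": 0,"grip": 1},{"tx": -3.3,"ty": -3.5,"tz": 0,"rx": 0,"ry": 0,"rz": 0,"grip": 1}]'

```text
t: 1.1
position: [0.3256, 0.3826, 0.2313]
tool_rot: [-0.001, 0.18, 0.984, 0.003]
force: [1.3, -0.3, -0.3]
gripper_width: 0.477
```

Request:
move_arm --moves '[{"tx": -3.3,"ty": -3.5,"tz": 0,"rx": 0,"ry": 0,"rz": 0,"grip": 1},{"tx": -3.3,"ty": -3.5,"tz": 0,"rx": 0,"ry": 0,"rz": 0,"grip": 1},{"tx": -3.3,"ty": -3.5,"tz": 0,"rx": 0,"ry": 0,"rz": 0,"grip": 1},{"tx": -3.3,"ty": -3.5,"tz": 0,"rx": 0,"ry": 0,"rz": 0,"grip": 1},{"tx": -3.3,"ty": -3.5,"tz": 0,"rx": 0,"ry": 0,"rz": 0,"grip": 1}]'

```text
t: 1.6
position: [0.4208, 0.1515, 0.2316]
tool_rot: [0.001, 0.18, 0.984, 0.005]
force: [1.4, 0.1, 0.8]
gripper_width: 0.027
```

```bash
python3 -c "
from h import *
to([.449,.0735,.2]); print(atz('top',(199.2,212.7),.104), ray('top',(320,240))[0])"
```

```text
t 1.6 pos [0.4208 0.1515 0.2316] F [1.38 0.06 0.84] w 0.027 tool cm [-5.39 -6.33  3.09] level deg [-0.03 -0.55]
[0.61057221 0.27032116 0.104     ] [ 0.46625382 -0.01042434  1.11594865]
```

Request:
move_arm --moves '[{"tx": -2.7,"ty": -3.2,"tz": 0,"rx": 0,"ry": 0,"rz": 0,"grip": 1},{"tx": -2.7,"ty": -3.2,"tz": 3,"rx": 0,"ry": 0,"rz": 0,"grip": 1},{"tx": 0,"ty": 0,"tz": 3,"rx": 0,"ry": 0,"rz": 0,"grip": 1},{"tx": 0,"ty": 0,"tz": 0,"rx": 0,"ry": 0,"rz": 0,"grip": 1}]'

```text
t: 2.0
position: [0.4528, 0.0652, 0.174]
tool_rot: [0.005, 0.185, 0.983, 0.006]
force: [-0.9, -0.0, 0.1]
gripper_width: 0.006
```

```bash
cat >> h.py <<'E'
def wrist(name,guess,z=.106):
    s=ctrl.get_state(); im,d=ctrl.snapshot("wrist"); c=ctrl.get_calibration("wrist"); f,cx,cy=K(c)
    M=np.array(c["tool_from_camera"]); R=rot(s).as_matrix()
    def w(px):
        u=np.array(px)-[cx,cy]; r=np.hypot(*u); th=r/f
        v=R@M[:3,:3]@np.array([*(u/r*np.sin(th)),np.cos(th)]); a=R@M[:3,3]+s["position"]
        return (a+v*(z-a[2])/v[2]).round(4)
    def proj(p):
        q=M[:3,:3].T@(R.T@(np.array(p)-s["position"])-M[:3,3]); th=np.arctan2(np.hypot(q[0],q[1]),q[2])
        return (np.array([cx,cy])+f*th*q[:2]/np.hypot(q[0],q[1])).round(1)
    cv2.imwrite(f"pics/{name}.png",im); print("guess px",proj(guess),"tcp px",proj(s["position"]+R[:,2]*.0001))
    return im,w,proj
E
python3 -c "
from h import *
g=[.449,.0735,.106]; to([*g[:2],.12])
im,w,proj=wrist('w1',g)
for r in ctrl.landmark_of('block_red_top','wrist')[:3]: print(r['p'],np.round(r['pixel'],1),w(r['pixel']))"
```

```text
t 2.0 pos [0.4528 0.0652 0.174 ] F [-0.91 -0.02  0.1 ] w 0.006 tool cm [0.69 0.57 5.41] level deg [ 0.39 -0.72]
guess px [321.7 224.3] tcp px [313.  271.9]
0.91 [157.3 307.8] [ 0.4652 -0.0764  0.106 ]
0.73 [337.4   9.1] [0.3137 0.1374 0.106 ]
0.7 [325.9 225.4] [0.4509 0.076  0.106 ]
```

View pics/w1.png

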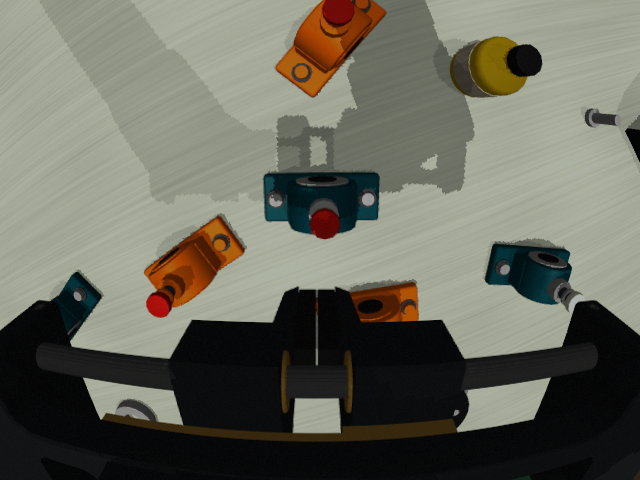

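The wrist view shows the teal block's red cap ahead of the shut fingers at (325,222), at about (0.450, 0.075). That agrees with the other estimates.

Request:
move_arm --moves '[{"tx": 0.6,"ty": 0.8,"tz": 0,"rx": 0.7,"ry": 0.4,"rz": 0,"grip": 1},{"tx": 0,"ty": 0,"tz": 2.5,"rx": 0,"ry": 0,"rz": 0,"grip": 1},{"tx": 0,"ty": 0,"tz": 2,"rx": 0,"ry": 0,"rz": 0,"grip": 1},{"tx": 0,"ty": 0,"tz": 0,"rx": 0,"ry": 0,"rz": 0,"grip": 1},{"tx": 0,"ty": 0,"tz": 0,"rx": 0,"ry": 0,"rz": 0,"grip": 1}]'

```text
t: 2.6
position: [0.4573, 0.0835, 0.1389]
tool_rot: [0.007, 0.18, 0.984, 0.005]
force: [0.1, 0.0, -0.5]
gripper_width: 0.004
```

```bash
python3 -c "
from h import *
to([.450,.075,.108])"
```

```text
t 2.6 pos [0.4573 0.0835 0.1389] F [ 0.06  0.02 -0.46] w 0.004 tool cm [ 0.42 -1.09  3.07] level deg [ 0.67 -0.73]
```

Request:
move_arm --moves '[{"tx": 0.4,"ty": -1.1,"tz": 0.5,"rx": 0.7,"ry": 0.6,"rz": 0,"grip": 1},{"tx": 0,"ty": 0,"tz": 0,"rx": 0,"ry": 0,"rz": 0,"grip": 1},{"tx": 0,"ty": 0,"tz": 0,"rx": 0,"ry": 0,"rz": 0,"grip": 1}]'

```text
t: 2.9
position: [0.4509, 0.0751, 0.1365]
tool_rot: [0.002, 0.179, 0.984, 0.001]
force: [0.3, 0.0, 0.6]
gripper_width: 0.004
```

```bash
python3 -c "
from h import *
to([.450,.075,.108])
import time
im,w,p=wrist('w2',[.45,.075,.106]); to([.450,.075,.108])"
```

```text
t 2.9 pos [0.4509 0.0751 0.1365] F [0.3  0.01 0.63] w 0.004 tool cm [ 0.09 -0.05  2.85] level deg [ 0.22 -0.16]
guess px [312.7 250.8] tcp px [313.  271.9]
t 2.95 pos [0.4508 0.0749 0.1364] F [ 0.57 -0.44 -0.39] w 0.005 tool cm [ 0.08 -0.03  2.84] level deg [ 0.21 -0.14]
```

Request:
move_arm --moves '[{"tx": 0,"ty": 0,"tz": 1,"rx": 0,"ry": 0,"rz": 0,"grip": 1},{"tx": 0,"ty": 0,"tz": 1,"rx": 0,"ry": 0,"rz": 0,"grip": 1},{"tx": 0,"ty": 0,"tz": 0,"rx": 0,"ry": 0,"rz": 0,"grip": 1}]'

```text
t: 3.25
position: [0.4512, 0.0751, 0.1152]
tool_rot: [0.002, 0.18, 0.984, 0.001]
force: [0.1, 0.2, -0.2]
gripper_width: 0.003
```

```bash
python3 -c "
from h import *
to([.450,.075,.108])
im,w,p=wrist('w2',[.45,.075,.106]);cv2.imwrite('pics/w2c.png',cv2.resize(im[150:330,200:440],None,fx=2.5,fy=2.5))"
```

```text
t 3.25 pos [0.4512 0.0751 0.1152] F [ 0.14  0.25 -0.18] w 0.003 tool cm [ 0.11 -0.05  0.72] level deg [ 0.25 -0.19]
guess px [312.3 263.6] tcp px [313.  271.9]
```

View pics/w2c.png

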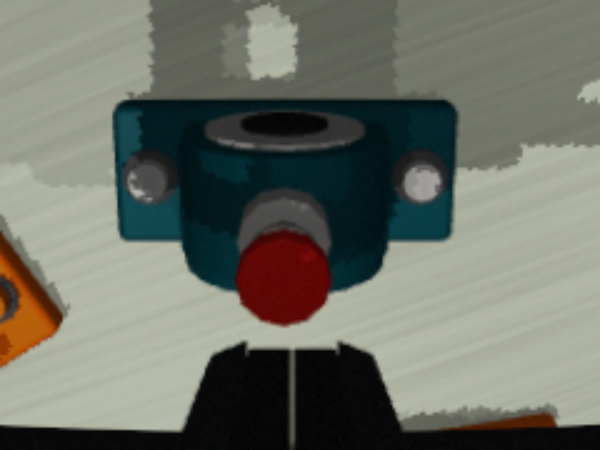

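```bash
python3 -c "
from h import *
im,d=ctrl.snapshot('wrist'); c=ctrl.get_calibration('wrist'); f,cx,cy=K(c); M=np.array(c['tool_from_camera'])
for row in (255,261,270,280,286,290,294,300,306,312,320,330):
  for col in (300,307,313,322,330):
    u=np.array([col-cx,row-cy]); r=np.hypot(*u); th=r/f; z=d[row,col]
    p=np.array([*(u/r*np.tan(th)*z),z]); print((M[:3,:3]@p+M[:3,3]).round(3)*1000,end=' ')
  print(row)
"
```

```text
[ 5. -7. 11.] [ 5. -3. 13.] [ 5. -0. 11.] [ 5.  5. 11.] [ 4.  9. 14.] 255
[ 2. -7. 12.] [ 2. -3. 11.] [ 2. -0. 12.] [ 2.  5. 12.] [ 2.  9. 12.] 261
[-3. -7. 10.] [-4. -4. 11.] [-3. -0. 11.] [-4.  5. 12.] [-49.  14. 117.] 270
[-58. -13. 117.] [-58.  -7. 117.] [-58.  -1. 116.] [-58.   7. 116.] [-58.  14. 117.] 280
[-64. -13. 117.] [-64.  -7. 116.] [-64.  -1. 116.] [-64.   7. 117.] [-64.  14. 117.] 286
[  8.  -5. -38.] [  7.  -2. -37.] [  7.   0. -37.] [  8.   4. -38.] [  7.   8. -37.] 290
[  8.  -5. -42.] [  8.  -2. -41.] [  7.   0. -41.] [  8.   4. -42.] [  7.   8. -41.] 294
[  7.  -5. -47.] [  8.  -2. -47.] [  8.   0. -48.] [  7.   4. -46.] [  8.   7. -48.] 300
[  8.  -5. -52.] [  7.  -2. -52.] [  7.   0. -52.] [  8.   4. -52.] [  7.   7. -51.] 306
[  7.  -5. -56.] [  8.  -2. -58.] [  8.   1. -58.] [  7.   4. -57.] [  8.   7. -57.] 312
[  8.  -4. -63.] [  7.  -2. -62.] [  8.   1. -63.] [  8.   4. -63.] [  7.   7. -62.] 320
[  7.  -4. -70.] [  7.  -2. -70.] [  3.   1. -62.] [  7.   4. -70.] [  8.   7. -71.] 330
```

In the crop the red cap at (313,261) lies right on the tool axis, within 2 mm, with its top about 11 mm below the TCP. The drawn fingers end short of the TCP, so I'll find contact by force.

Request:
move_arm --moves '[{"tx": 0.1,"ty": 0,"tz": 0.7,"rx": 0,"ry": 0,"rz": 0,"grip": 1},{"tx": 0,"ty": 0,"tz": 0.2,"rx": 0,"ry": 0,"rz": 0,"grip": 1},{"tx": 0,"ty": 0,"tz": 0.2,"rx": 0,"ry": 0,"rz": 0,"grip": 1}]'

```text
t: 3.65
position: [0.4512, 0.0757, 0.1045]
tool_rot: [0.003, 0.18, 0.984, 0.002]
force: [0.3, -0.4, -0.3]
gripper_width: 0.001
```

Request:
move_arm --moves '[{"tx": 0,"ty": 0,"tz": 0.3,"rx": 0,"ry": 0,"rz": 0,"grip": 1},{"tx": 0,"ty": 0,"tz": 0.1,"rx": 0,"ry": 0,"rz": 0,"grip": 1}]'

```text
t: 3.85
position: [0.4512, 0.0756, 0.1]
tool_rot: [0.003, 0.18, 0.984, 0.002]
force: [-0.3, -0.1, 0.7]
gripper_width: 0.008
```

Request:
move_arm --moves '[{"tx": 0,"ty": 0,"tz": 0.3,"rx": 0,"ry": 0,"rz": 0,"grip": 1},{"tx": 0,"ty": 0,"tz": 0,"rx": 0,"ry": 0,"rz": 0,"grip": 1}]'

```text
t: 4.05
position: [0.4512, 0.0756, 0.0967]
tool_rot: [0.003, 0.18, 0.984, 0.002]
force: [0.9, 0.5, 0.1]
gripper_width: 0.002
```

```bash
python3 -c "
from h import *
im,d=ctrl.snapshot('wrist'); cv2.imwrite('pics/w3.png',cv2.resize(im[150:330,200:440],None,fx=2.5,fy=2.5)); to([.45,.075,.091]); c=ctrl.get_calibration('wrist'); f,cx,cy=K(c); M=np.array(c['tool_from_camera'])
for row in range(250,300,5):
  for col in (307,313,322):
    u=np.array([col-cx,row-cy]); r=np.hypot(*u); th=r/f; z=d[row,col]
    p=np.array([*(u/r*np.tan(th)*z),z]); print((M[:3,:3]@p+M[:3,3]).round(3)*1000,end=' ')
  print(row)
"
```

```text
t 4.1 pos [0.4514 0.0757 0.0969] F [ 0.02 -0.15 -0.37] w 0.009 tool cm [ 0.11 -0.11  0.59] level deg [ 0.34 -0.25]
[ 6. -4. 18.] [ 9. -0.  9.] [ 6.  5. 19.] 250
[11. -3. -3.] [12.  0. -5.] [7. 5. 8.] 255
[10. -3. -7.] [ 9.  0. -7.] [ 9.  5. -7.] 260
[ 7. -3. -7.] [ 7.  0. -8.] [ 7.  5. -7.] 265
[ 5. -3. -8.] [ 4.  0. -8.] [ 5.  5. -8.] 270
[ 1. -3. -7.] [ 2.  0. -8.] [ 1.  5. -7.] 275
[-2. -3. -7.] [-1.  0. -7.] [-1.  5. -7.] 280
[-4. -3. -8.] [-4.  0. -7.] [-5.  5. -7.] 285
[  7.  -2. -37.] [  8.   0. -38.] [  8.   4. -37.] 290
[  8.  -2. -43.] [  8.   0. -42.] [  8.   4. -42.] 295
```

View pics/w3.png

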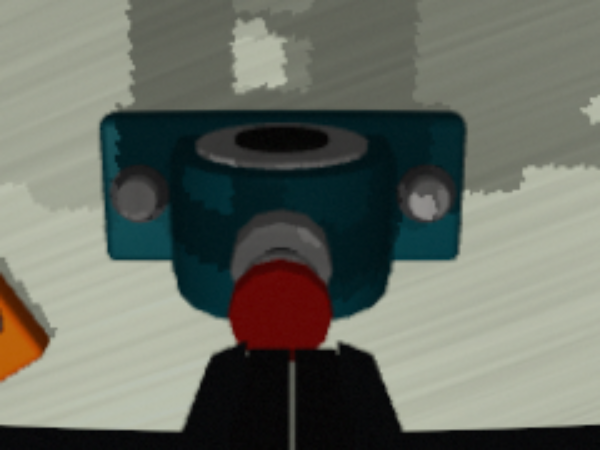

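The wrist view shows the cap top still untouched in front of the fingers. Depth puts the visible finger ends about 37 mm behind the reported TCP, and the cap top 7 mm behind it, with no force. So contact should come about 30 mm lower, and I'll keep descending in small steps while feeling.

Request:
move_arm --moves '[{"tx": 0.1,"ty": -0.1,"tz": 0.4,"rx": 0,"ry": 0,"rz": 0,"grip": 1},{"tx": 0,"ty": 0,"tz": 0.4,"rx": 0,"ry": 0,"rz": 0,"grip": 1},{"tx": 0,"ty": 0,"tz": 0.4,"rx": 0,"ry": 0,"rz": 0,"grip": 1}]'

```text
t: 4.4
position: [0.4506, 0.0752, 0.0846]
tool_rot: [0.004, 0.18, 0.984, 0.002]
force: [0.1, 0.2, 0.5]
gripper_width: 0.005
```

Request:
move_arm --moves '[{"tx": 0,"ty": 0,"tz": 0.4,"rx": 0,"ry": 0,"rz": 0,"grip": 1},{"tx": 0,"ty": 0,"tz": 0.4,"rx": 0,"ry": 0,"rz": 0,"grip": 1},{"tx": 0,"ty": 0,"tz": 0,"rx": 0,"ry": 0,"rz": 0,"grip": 1}]'

```text
t: 4.7
position: [0.4502, 0.0751, 0.0751]
tool_rot: [0.003, 0.18, 0.984, 0.002]
force: [-0.7, -0.5, 0.0]
gripper_width: 0.006
```

```bash
cat >> h.py <<'E'
def near(name):
    im,d=ctrl.snapshot('wrist'); cv2.imwrite(f'pics/{name}.png',cv2.resize(im[150:330,200:440],None,fx=2.5,fy=2.5)); c=ctrl.get_calibration('wrist'); f,cx,cy=K(c); M=np.array(c['tool_from_camera'])
    for row in range(250,300,5):
      for col in (307,313,322):
        u=np.array([col-cx,row-cy]); r=np.hypot(*u); th=r/f; z=d[row,col]
        p=np.array([*(u/r*np.tan(th)*z),z]); print((M[:3,:3]@p+M[:3,3]).round(3)*1000,end=' ')
      print(row)
E
python3 -c "
from h import *
near('w4'); to([.45,.075,.067])"
```

```text
[11. -3.  4.] [11. -0.  3.] [10.  5.  7.] 250
[10. -3. -2.] [11.  0. -2.] [10.  5. -1.] 255
[ 8. -3. -2.] [ 7.  0. -1.] [ 8.  5. -3.] 260
[ 5. -3. -2.] [ 5.  0. -3.] [ 5.  5. -3.] 265
[  8.  -3. -15.] [  8.   0. -16.] [  7.   5. -14.] 270
[ 10.  -2. -28.] [ 10.   0. -27.] [  9.   4. -25.] 275
[  9.  -2. -29.] [  8.   0. -29.] [  8.   4. -29.] 280
[  79.    2. -183.] [  6.   0. -30.] [  6.   4. -30.] 285
[  7.  -2. -37.] [  7.   0. -37.] [  7.   4. -37.] 290
[  7.  -2. -42.] [  8.   0. -43.] [  8.   4. -43.] 295
t 4.75 pos [0.4503 0.0751 0.0753] F [ 0.41 -0.02  0.27] w 0.002 tool cm [ 0.03 -0.03  0.83] level deg [ 0.36 -0.27]
```

Request:
move_arm --moves '[{"tx": 0,"ty": 0,"tz": 0.4,"rx": 0,"ry": 0,"rz": 0,"grip": 1},{"tx": 0,"ty": 0,"tz": 0.3,"rx": 0,"ry": 0,"rz": 0,"grip": 1},{"tx": 0,"ty": 0,"tz": 0.2,"rx": 0,"ry": 0,"rz": 0,"grip": 1}]'

```text
t: 5.05
position: [0.4509, 0.0753, 0.066]
tool_rot: [0.004, 0.18, 0.984, 0.002]
force: [-0.6, 0.1, 1.9]
gripper_width: 0.008
```

Request:
move_arm --moves '[{"tx": 0,"ty": 0,"tz": 0.2,"rx": 0,"ry": 0,"rz": 0,"grip": 1},{"tx": 0,"ty": 0,"tz": 0.1,"rx": 0,"ry": 0,"rz": 0,"grip": 1}]'

```text
t: 5.25
position: [0.4509, 0.0752, 0.0629]
tool_rot: [0.004, 0.18, 0.984, 0.002]
force: [-0.4, -0.1, 2.1]
gripper_width: 0.007
```

Contact felt at a TCP height of about 0.067, so the true fingertip is about 37 mm short of the reported TCP. Continuing the press.

Request:
move_arm --moves '[{"tx": 0,"ty": 0,"tz": 0.3,"rx": 0,"ry": 0,"rz": 0,"grip": 1},{"tx": 0,"ty": 0,"tz": 0.2,"rx": 0,"ry": 0,"rz": 0,"grip": 1}]'

```text
t: 5.45
position: [0.4509, 0.0753, 0.0577]
tool_rot: [0.004, 0.18, 0.984, 0.002]
force: [-0.6, -0.4, 2.9]
gripper_width: 0.004
```

Request:
move_arm --moves '[{"tx": 0,"ty": 0,"tz": 0.2,"rx": 0,"ry": 0,"rz": 0,"grip": 1},{"tx": 0,"ty": 0,"tz": 0.1,"rx": 0,"ry": 0,"rz": 0,"grip": 1}]'

```text
t: 5.65
position: [0.4509, 0.0752, 0.0544]
tool_rot: [0.004, 0.18, 0.984, 0.002]
force: [-1.4, 0.5, 4.2]
gripper_width: 0.006
```

Request:
move_arm --moves '[{"tx": 0,"ty": 0,"tz": 0.1,"rx": 0,"ry": 0,"rz": 0,"grip": 1},{"tx": 0,"ty": 0,"tz": 0.1,"rx": 0,"ry": 0,"rz": 0,"grip": 1},{"tx": 0,"ty": 0,"tz": 0,"rx": 0,"ry": 0,"rz": 0,"grip": 1}]'

```text
t: 5.95
position: [0.4509, 0.0753, 0.0524]
tool_rot: [0.004, 0.18, 0.984, 0.002]
force: [-1.1, -0.7, 6.9]
gripper_width: 0.006
```

```bash
python3 -c "
from h import *
to([.45,.075,.0535])"
```

```text
t 5.95 pos [0.4509 0.0753 0.0524] F [-1.09 -0.75  6.9 ] w 0.006 tool cm [ 0.07 -0.06 -0.11] level deg [ 0.37 -0.31]
```

6.9 N: the cap is home. Rising and checking its height.

Request:
move_arm --moves '[{"tx": 0,"ty": 0,"tz": -0.5,"rx": 0,"ry": 0,"rz": 0,"grip": 1},{"tx": 0,"ty": 0,"tz": -1.5,"rx": 0,"ry": 0,"rz": 0,"grip": 1},{"tx": 0,"ty": 0,"tz": -3,"rx": 0,"ry": 0,"rz": 0,"grip": 1},{"tx": 0,"ty": 0,"tz": -3,"rx": 0,"ry": 0,"rz": 0,"grip": 1},{"tx": 0,"ty": 0,"tz": 0,"rx": 0,"ry": 0,"rz": 0,"grip": 1}]'

```text
t: 6.45
position: [0.45, 0.0748, 0.1349]
tool_rot: [0.003, 0.18, 0.984, 0.002]
force: [0.3, 0.6, -0.2]
gripper_width: 0.003
```

```bash
python3 -c "
from h import *
to([.461,-.274,.14]); near('w5')"
```

```text
t 6.45 pos [0.45   0.0748 0.1349] F [ 0.3   0.65 -0.15] w 0.003 tool cm [-13.38 -32.23  -0.57] level deg [ 0.34 -0.25]
[-3. -4. 42.] [-2. -0. 40.] [-2.  5. 41.] 250
[-6. -4. 41.] [-6. -0. 41.] [-5.  5. 40.] 255
[-9. -4. 41.] [-9. -0. 41.] [-46.   7. 135.] 260
[-52.  -7. 136.] [-52.  -1. 136.] [-52.   7. 137.] 265
[-56.  -7. 135.] [-57.  -1. 136.] [-57.   7. 137.] 270
[-62.  -7. 136.] [-62.  -1. 136.] [-61.   7. 135.] 275
[-67.  -7. 137.] [-68.  -2. 138.] [-67.   7. 135.] 280
[-72.  -7. 135.] [-72.  -2. 136.] [-72.   7. 136.] 285
[  7.  -2. -37.] [  8.   0. -37.] [  7.   4. -37.] 290
[  7.  -2. -42.] [  8.   0. -43.] [  7.   4. -42.] 295
```

Red cap top is now at about 0.094, so it is home. Now to yellow.

Request:
move_arm --moves '[{"tx": -1.7,"ty": -4.1,"tz": -0.6,"rx": 0,"ry": 0,"rz": 0,"grip": 1},{"tx": -1.7,"ty": -4.1,"tz": 0,"rx": 0,"ry": 0,"rz": 0,"grip": 1},{"tx": -1.7,"ty": -4.1,"tz": 0,"rx": 0,"ry": 0,"rz": 0,"grip": 1},{"tx": -1.7,"ty": -4.1,"tz": 0,"rx": 0,"ry": 0,"rz": 0,"grip": 1},{"tx": -1.7,"ty": -4.1,"tz": 0,"rx": 0,"ry": 0,"rz": 0,"grip": 1}]'

```text
t: 7.0
position: [0.4561, -0.146, 0.1349]
tool_rot: [0.0, 0.171, 0.985, 0.002]
force: [0.3, -0.1, -0.5]
gripper_width: 0.003
```

Request:
move_arm --moves '[{"tx": -1.7,"ty": -4.1,"tz": 0,"rx": 0,"ry": 0,"rz": 0,"grip": 1},{"tx": -1.7,"ty": -4.1,"tz": 0,"rx": 0,"ry": 0,"rz": 0,"grip": 1},{"tx": 0,"ty": 0,"tz": 0,"rx": 0,"ry": 0,"rz": 0,"grip": 1},{"tx": 0,"ty": 0,"tz": 0,"rx": 0,"ry": 0,"rz": 0,"grip": 1}]'

```text
t: 7.4
position: [0.4561, -0.2447, 0.13]
tool_rot: [-0.002, 0.176, 0.984, 0.001]
force: [-0.6, 0.9, 0.4]
gripper_width: 0.003
```

```bash
python3 -c "
from h import *
g=[.461,-.274,.105]; to([*g[:2],.105])
im,w,proj=wrist('y1',g)
for r in ctrl.landmark_of('block_yellow_top','wrist')[:3]: print(r['p'],np.round(r['pixel'],1),w(r['pixel']))
p=proj(g).astype(int)
try: c,n=cap(im,p,'yellow',35); print(c,n,w(c))
except Exception as e: print(e)"
```

```text
t 7.4 pos [ 0.4561 -0.2447  0.13  ] F [-0.58  0.92  0.38] w 0.003 tool cm [-1.49 -2.58  2.49] level deg [-0.27 -0.03]
guess px [271.5 277.9] tcp px [313.1 271.8]
0.74 [275.7 279.3] [ 0.4624 -0.2717  0.106 ]
[275.55225653 278.97387173] 842 [ 0.4621 -0.2717  0.106 ]
```

Request:
move_arm --moves '[{"tx": -1.5,"ty": -2.4,"tz": 0.5,"rx": 0,"ry": -0.3,"rz": 0,"grip": 1},{"tx": 0,"ty": 0,"tz": 0,"rx": 0,"ry": 0,"rz": 0,"grip": 1},{"tx": 0,"ty": 0,"tz": 0,"rx": 0,"ry": 0,"rz": 0,"grip": 1}]'

```text
t: 7.8
position: [0.4632, -0.2663, 0.124]
tool_rot: [-0.0, 0.171, 0.985, 0.002]
force: [-0.5, 1.2, 0.9]
gripper_width: 0.006
```

```bash
cat > chk.py <<'E'
import sys; from h import *
col,x,y,n=sys.argv[1],float(sys.argv[2]),float(sys.argv[3]),sys.argv[4]
g=[x,y,.105]; to([x,y,.067]); im,w,proj=wrist(n,g)
c,k=cap(im,proj(g).astype(int),col,25); print(c,k,w(c)); near(n+'c')
E
python3 chk.py yellow .4617 -.2725 y2
```

```text
t 7.8 pos [ 0.4632 -0.2663  0.124 ] F [-0.49  1.18  0.94] w 0.006 tool cm [-0.08 -0.65  5.7 ] level deg [-0.08 -0.18]
guess px [302.4 260.2] tcp px [313.1 271.8]
[303.61111111 261.28098291] 936 [ 0.4622 -0.2719  0.106 ]
[ 6. -4. 18.] [ 6. -0. 19.] [-5.  5. 49.] 250
[ 3. -4. 19.] [ 3. -0. 19.] [-12.   6.  58.] 255
[-1. -4. 19.] [-1. -0. 19.] [-16.   6.  58.] 260
[-4. -4. 19.] [-4. -0. 19.] [-47.   7. 124.] 265
[-7. -4. 20.] [-7. -0. 19.] [-52.   7. 125.] 270
[-10.  -4.  18.] [-11.  -0.  20.] [-57.   7. 125.] 275
[-62.  -7. 125.] [-62.  -1. 125.] [-62.   7. 126.] 280
[-67.  -7. 125.] [-66.  -1. 124.] [-67.   7. 125.] 285
[  8.  -2. -38.] [  7.   0. -37.] [  7.   4. -37.] 290
[  8.  -2. -42.] [  8.   0. -44.] [  8.   4. -42.] 295
```

Request:
move_arm --moves '[{"tx": -0.1,"ty": -0.6,"tz": 1,"rx": 0,"ry": 0,"rz": 0,"grip": 1},{"tx": 0,"ty": 0,"tz": 1.5,"rx": 0,"ry": 0,"rz": 0,"grip": 1},{"tx": 0,"ty": 0,"tz": 1.2,"rx": 0,"ry": 0,"rz": 0,"grip": 1},{"tx": 0,"ty": 0,"tz": 0,"rx": 0,"ry": 0,"rz": 0,"grip": 1}]'

```text
t: 8.3
position: [0.4624, -0.2705, 0.085]
tool_rot: [0.0, 0.17, 0.986, 0.002]
force: [-0.2, -0.5, 0.2]
gripper_width: 0.005
```

```bash
python3 chk.py yellow .462 -.2722 y3
```

```text
t 8.3 pos [ 0.4624 -0.2705  0.085 ] F [-0.23 -0.45  0.16] w 0.005 tool cm [-0.02 -0.18  1.8 ] level deg [-0.03 -0.21]
guess px [309.4 288.6] tcp px [313.1 271.8]
[310.25993377 280.48509934] 604 [ 0.4576 -0.2701  0.106 ]
[10. -3.  8.] [10. -0.  8.] [  79.    2. -183.] 250
[ 6. -3.  9.] [ 7. -0.  7.] [6. 5. 8.] 255
[ 8. -3. -4.] [ 8. -0. -3.] [3. 5. 9.] 260
[  9.  -3. -13.] [  9.   0. -12.] [ 6.  5. -4.] 265
[  9.  -3. -18.] [  9.   0. -19.] [  7.   5. -15.] 270
[  7.  -3. -19.] [  6.   0. -18.] [  7.   4. -21.] 275
[  4.  -3. -18.] [  4.   0. -20.] [  5.   4. -20.] 280
[  2.  -3. -20.] [  1.   0. -19.] [  2.   4. -20.] 285
[  8.  -2. -37.] [  7.   0. -37.] [  7.   4. -37.] 290
[  7.  -2. -42.] [  7.   0. -42.] [  7.   4. -41.] 295
```

Request:
move_arm --moves '[{"tx": 0,"ty": -0.2,"tz": 0.8,"rx": 0,"ry": 0,"rz": 0,"grip": 1},{"tx": 0,"ty": 0,"tz": 0.5,"rx": 0,"ry": 0,"rz": 0,"grip": 1},{"tx": 0,"ty": 0,"tz": 0.3,"rx": 0,"ry": 0,"rz": 0,"grip": 1},{"tx": 0,"ty": 0,"tz": 0.2,"rx": 0,"ry": 0,"rz": 0,"grip": 1},{"tx": 0,"ty": 0,"tz": 0.2,"rx": 0,"ry": 0,"rz": 0,"grip": 1}]'

```text
t: 8.9
position: [0.4636, -0.2738, 0.0661]
tool_rot: [0.002, 0.17, 0.985, 0.001]
force: [-1.6, 0.9, 2.4]
gripper_width: 0.007
```

Request:
move_arm --moves '[{"tx": 0,"ty": 0,"tz": 0.2,"rx": 0,"ry": 0,"rz": 0,"grip": 1},{"tx": 0,"ty": 0,"tz": 0.2,"rx": 0,"ry": 0,"rz": 0,"grip": 1}]'

```text
t: 9.1
position: [0.4635, -0.2738, 0.0622]
tool_rot: [0.002, 0.17, 0.985, 0.001]
force: [-1.3, -0.1, 2.6]
gripper_width: 0.006
```

Request:
move_arm --moves '[{"tx": 0,"ty": 0,"tz": 0.2,"rx": 0,"ry": 0,"rz": 0,"grip": 1},{"tx": 0,"ty": 0,"tz": 0.1,"rx": 0,"ry": 0,"rz": 0,"grip": 1}]'

```text
t: 9.3
position: [0.4636, -0.2738, 0.0591]
tool_rot: [0.002, 0.17, 0.985, 0.001]
force: [-0.8, 1.0, 2.6]
gripper_width: 0.006
```

Request:
move_arm --moves '[{"tx": 0,"ty": 0,"tz": 0.2,"rx": 0,"ry": 0,"rz": 0,"grip": 1},{"tx": 0,"ty": 0,"tz": 0.2,"rx": 0,"ry": 0,"rz": 0,"grip": 1}]'

```text
t: 9.5
position: [0.4636, -0.2738, 0.055]
tool_rot: [0.002, 0.17, 0.985, 0.001]
force: [-0.8, 1.2, 3.3]
gripper_width: 0.007
```

Request:
move_arm --moves '[{"tx": 0,"ty": 0,"tz": 0.1,"rx": 0,"ry": 0,"rz": 0,"grip": 1},{"tx": 0,"ty": 0,"tz": 0.1,"rx": 0,"ry": 0,"rz": 0,"grip": 1},{"tx": 0,"ty": 0,"tz": 0,"rx": 0,"ry": 0,"rz": 0,"grip": 1}]'

```text
t: 9.8
position: [0.4636, -0.2738, 0.0529]
tool_rot: [0.002, 0.17, 0.985, 0.002]
force: [-1.3, 0.4, 5.6]
gripper_width: 0.007
```

Request:
move_arm --moves '[{"tx": 0,"ty": 0,"tz": 0.1,"rx": 0,"ry": 0,"rz": 0,"grip": 1},{"tx": 0,"ty": 0,"tz": 0,"rx": 0,"ry": 0,"rz": 0,"grip": 1}]'

```text
t: 10.0
position: [0.4636, -0.2738, 0.0523]
tool_rot: [0.002, 0.17, 0.985, 0.002]
force: [-2.4, 1.8, 6.2]
gripper_width: 0.004
```

Request:
move_arm --moves '[{"tx": 0,"ty": 0,"tz": -0.5,"rx": 0,"ry": 0,"rz": 0,"grip": 1},{"tx": 0,"ty": 0,"tz": -1.5,"rx": 0,"ry": 0,"rz": 0,"grip": 1},{"tx": 0,"ty": 0,"tz": -3,"rx": 0,"ry": 0,"rz": 0,"grip": 1},{"tx": 0,"ty": 0,"tz": -3,"rx": 0,"ry": 0,"rz": 0,"grip": 1},{"tx": 0,"ty": 0,"tz": 0,"rx": 0,"ry": 0,"rz": 0,"grip": 1}]'

```text
t: 10.5
position: [0.4635, -0.2744, 0.1368]
tool_rot: [0.003, 0.17, 0.985, 0.001]
force: [0.6, 0.3, 0.4]
gripper_width: 0.003
```

```bash
python3 chk.py yellow .462 -.2722 y4; python3 -c "
from h import *
to([.611,.270,.14])"
```

```text
t 10.5 pos [ 0.4635 -0.2744  0.1368] F [0.59 0.31 0.36] w 0.003 tool cm [0.25 0.13 6.98] level deg [ 0.27 -0.2 ]
guess px [315.9 247.9] tcp px [313.1 271.8]
[316.30418251 243.00887199] 789 [ 0.4588 -0.2708  0.106 ]
[-3. -4. 42.] [-3. -0. 41.] [-3.  5. 42.] 250
[-6. -4. 40.] [-6. -0. 42.] [-6.  5. 42.] 255
[-23.  -5.  76.] [-9. -0. 41.] [-20.   6.  69.] 260
[-29.  -5.  80.] [-27.  -1.  76.] [-52.   7. 137.] 265
[-56.  -7. 135.] [-57.  -1. 137.] [-57.   7. 137.] 270
[-62.  -7. 136.] [-62.  -2. 136.] [-63.   7. 138.] 275
[-67.  -7. 136.] [-67.  -2. 136.] [-67.   7. 137.] 280
[-72.  -7. 136.] [-72.  -2. 136.] [-72.   7. 136.] 285
[  8.  -2. -38.] [  8.   0. -38.] [  7.   4. -37.] 290
[  7.  -2. -42.] [  8.   0. -43.] [  8.   4. -43.] 295
t 10.6 pos [ 0.4617 -0.273   0.1337] F [-0.1   0.68 -0.3 ] w 0.008 tool cm [ 4.11 56.17 -0.4 ] level deg [-0.01 -0.23]
```

Yellow is home (top at about 0.095). Now to white.

Request:
move_arm --moves '[{"tx": 0.3,"ty": 4,"tz": -2,"rx": 0,"ry": 0,"rz": 0,"grip": 1},{"tx": 0.4,"ty": 4.7,"tz": 0,"rx": 0,"ry": 0,"rz": 0,"grip": 1},{"tx": 0.4,"ty": 4.7,"tz": 0,"rx": 0,"ry": 0,"rz": 0,"grip": 1},{"tx": 0.4,"ty": 4.7,"tz": 0,"rx": 0,"ry": 0,"rz": 0,"grip": 1},{"tx": 0.4,"ty": 4.7,"tz": 0,"rx": 0,"ry": 0,"rz": 0,"grip": 1}]'

```text
t: 11.1
position: [0.5177, -0.053, 0.1511]
tool_rot: [-0.003, 0.178, 0.984, -0.0]
force: [1.2, -0.4, 0.8]
gripper_width: 0.004
```

Request:
move_arm --moves '[{"tx": 0.4,"ty": 4.7,"tz": 0,"rx": 0,"ry": 0,"rz": 0,"grip": 1},{"tx": 0.4,"ty": 4.7,"tz": 0,"rx": 0,"ry": 0,"rz": 0,"grip": 1},{"tx": 0.4,"ty": 4.7,"tz": 0,"rx": 0,"ry": 0,"rz": 0,"grip": 1},{"tx": 0.4,"ty": 4.7,"tz": 0,"rx": 0,"ry": 0,"rz": 0,"grip": 1},{"tx": 0.4,"ty": 4.7,"tz": 0,"rx": 0,"ry": 0,"rz": 0,"grip": 1}]'

```text
t: 11.6
position: [0.578, 0.1837, 0.1449]
tool_rot: [-0.007, 0.178, 0.984, -0.002]
force: [0.3, -0.2, 0.2]
gripper_width: 0.008
```

```bash
python3 -c "
from h import *
to([.611,.270,.14])"
```

```text
t 11.6 pos [0.578  0.1837 0.1449] F [ 0.29 -0.24  0.19] w 0.008 tool cm [-0.08  9.24  0.42] level deg [-0.74  0.39]
```

Request:
move_arm --moves '[{"tx": 0,"ty": 4,"tz": 0,"rx": -0.4,"ry": -0.7,"rz": 0,"grip": 1},{"tx": 0,"ty": 4,"tz": 0,"rx": 0,"ry": 0,"rz": 0,"grip": 1},{"tx": 0,"ty": 0,"tz": 0,"rx": 0,"ry": 0,"rz": 0,"grip": 1},{"tx": 0,"ty": 0,"tz": 0,"rx": 0,"ry": 0,"rz": 0,"grip": 1}]'

```text
t: 12.0
position: [0.6021, 0.2711, 0.1378]
tool_rot: [-0.004, 0.172, 0.985, -0.0]
force: [0.2, -0.7, 0.5]
gripper_width: 0.007
```

```bash
python3 -c "
from h import *
g=[.611,.270,.105]; to([*g[:2],.105])
im,w,proj=wrist('wh1',g)
for r in ctrl.landmark_of('block_white_top','wrist')[:3]: print(r['p'],np.round(r['pixel'],1),w(r['pixel']))
cv2.imwrite('pics/wh1c.png',cv2.resize(im[150:330,200:440],None,fx=2.5,fy=2.5)); print(w((313,240)))"
```

```text
t 12.0 pos [0.6021 0.2711 0.1378] F [ 0.22 -0.73  0.52] w 0.007 tool cm [-0.9   0.21  3.27] level deg [-0.47  0.12]
guess px [316.9 264.3] tcp px [313.1 271.8]
0.63 [321.7 262.4] [0.6104 0.2734 0.106 ]
[0.5948 0.2733 0.106 ]
```

View pics/wh1c.png

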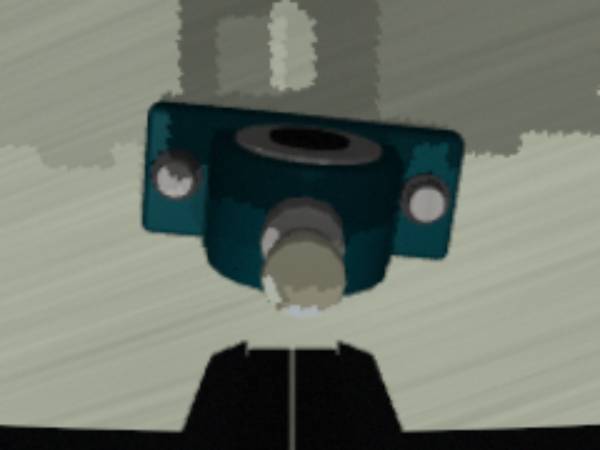

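The view shows the white cap ahead of the fingers at (322,260), so at about (0.610, 0.273).

Request:
move_arm --moves '[{"tx": -0.7,"ty": 0.4,"tz": 1,"rx": -0.1,"ry": -0.5,"rz": 0,"grip": 1},{"tx": 0,"ty": 0,"tz": 1.5,"rx": 0,"ry": 0,"rz": 0,"grip": 1},{"tx": 0,"ty": 0,"tz": 1.5,"rx": 0,"ry": 0,"rz": 0,"grip": 1},{"tx": 0,"ty": 0,"tz": 0,"rx": 0,"ry": 0,"rz": 0,"grip": 1},{"tx": 0,"ty": 0,"tz": 0,"rx": 0,"ry": 0,"rz": 0,"grip": 1}]'

```text
t: 12.6
position: [0.61, 0.2663, 0.0934]
tool_rot: [-0.0, 0.175, 0.984, -0.002]
force: [-0.0, -0.5, 0.4]
gripper_width: 0.005
```

```bash
python3 -c "
from h import *
to([.610,.2725,.067]); near('wh2c')"
```

```text
t 12.6 pos [0.61   0.2663 0.0934] F [-0.03 -0.46  0.42] w 0.005 tool cm [0.21 0.59 2.63] level deg [-0.01  0.18]
[ 7. -4. 16.] [ 7. -0. 16.] [10.  5.  7.] 250
[ 4. -4. 16.] [ 4. -0. 16.] [11.  5. -5.] 255
[ 0. -4. 17.] [10.  0. -7.] [ 11.   5. -10.] 260
[-3. -4. 16.] [ 8.  0. -9.] [  8.   5. -11.] 265
[  5.  -3. -10.] [  5.   0. -10.] [  5.   5. -10.] 270
[  3.  -3. -10.] [  2.   0. -10.] [  3.   5. -10.] 275
[ -0.  -3. -10.] [ -0.   0. -10.] [ -0.   5. -10.] 280
[-52.  -6.  95.] [ -3.   0. -10.] [ -3.   5. -10.] 285
[  8.  -2. -38.] [  7.   0. -37.] [  7.   4. -37.] 290
[  8.  -2. -43.] [  8.   0. -43.] [  7.   4. -42.] 295
```

View pics/wh2c.png

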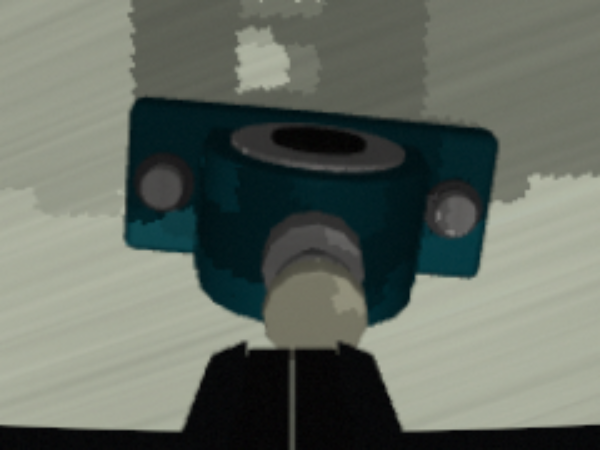

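The cap is centred at column 326, about 6 mm off in tool y. I'll correct and descend.

Request:
move_arm --moves '[{"tx": 0.1,"ty": 0.6,"tz": 0.6,"rx": 0,"ry": 0,"rz": 0,"grip": 1},{"tx": 0,"ty": 0,"tz": 0.6,"rx": 0,"ry": 0,"rz": 0,"grip": 1},{"tx": 0,"ty": 0,"tz": 0.5,"rx": 0,"ry": 0,"rz": 0,"grip": 1},{"tx": 0,"ty": 0,"tz": 0,"rx": 0,"ry": 0,"rz": 0,"grip": 1}]'

```text
t: 13.05
position: [0.6115, 0.2735, 0.0759]
tool_rot: [0.0, 0.175, 0.985, -0.001]
force: [-0.1, -0.4, -1.0]
gripper_width: 0.004
```

```bash
python3 -c "
from h import *
to([.610,.2725,.067]); near('wh3c')"
```

```text
t 13.05 pos [0.6115 0.2735 0.0759] F [-0.13 -0.37 -0.99] w 0.004 tool cm [ 0.11 -0.14  0.89] level deg [0.04 0.1 ]
[11. -3.  3.] [12. -0.  1.] [11.  5.  5.] 250
[10. -3. -1.] [10.  0. -2.] [10.  5. -1.] 255
[ 7. -3. -1.] [ 8.  0. -2.] [ 7.  5. -1.] 260
[  9.  -3. -11.] [  9.   0. -12.] [ 5.  5. -2.] 265
[ 11.  -3. -22.] [ 11.   0. -23.] [  7.   5. -14.] 270
[ 10.  -3. -26.] [ 10.   0. -27.] [ 10.   4. -26.] 275
[  8.  -2. -28.] [  8.   0. -27.] [  7.   4. -26.] 280
[  6.  -2. -29.] [  6.   0. -28.] [  5.   4. -28.] 285
[  7.  -2. -37.] [  8.   0. -37.] [  7.   4. -37.] 290
[  8.  -2. -42.] [  79.    2. -183.] [  7.   4. -42.] 295
```

View pics/wh3c.png

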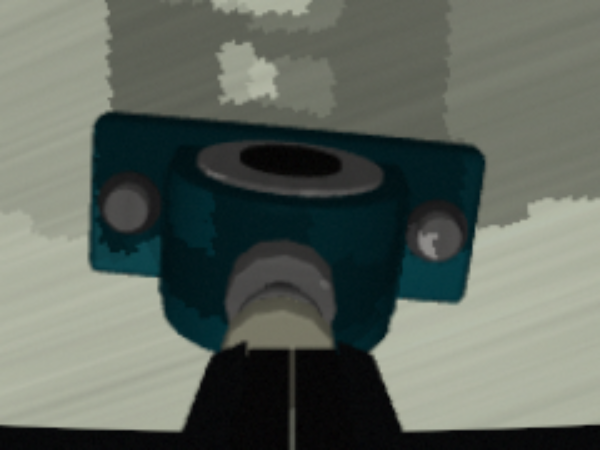

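The cap, half hidden by the fingers, is now centred within about 2 mm (column 312). Pressing.

Request:
move_arm --moves '[{"tx": 0,"ty": -0.1,"tz": 0.4,"rx": 0,"ry": 0,"rz": 0,"grip": 1},{"tx": 0,"ty": 0,"tz": 0.3,"rx": 0,"ry": 0,"rz": 0,"grip": 1},{"tx": 0,"ty": 0,"tz": 0.2,"rx": 0,"ry": 0,"rz": 0,"grip": 1},{"tx": 0,"ty": 0,"tz": 0.2,"rx": 0,"ry": 0,"rz": 0,"grip": 1}]'

```text
t: 13.5
position: [0.612, 0.2724, 0.0652]
tool_rot: [0.001, 0.175, 0.985, -0.0]
force: [-0.5, -0.7, 1.9]
gripper_width: 0.005
```

Request:
move_arm --moves '[{"tx": 0,"ty": 0,"tz": 0.2,"rx": 0,"ry": 0,"rz": 0,"grip": 1},{"tx": 0,"ty": 0,"tz": 0.2,"rx": 0,"ry": 0,"rz": 0,"grip": 1}]'

```text
t: 13.7
position: [0.612, 0.2724, 0.0615]
tool_rot: [0.001, 0.175, 0.984, -0.0]
force: [-1.7, 0.1, 3.2]
gripper_width: 0.005
```

Request:
move_arm --moves '[{"tx": 0,"ty": 0,"tz": 0.2,"rx": 0,"ry": 0,"rz": 0,"grip": 1},{"tx": 0,"ty": 0,"tz": 0.1,"rx": 0,"ry": 0,"rz": 0,"grip": 1}]'

```text
t: 13.9
position: [0.612, 0.2724, 0.0585]
tool_rot: [0.001, 0.175, 0.984, -0.0]
force: [-1.5, -0.2, 2.9]
gripper_width: 0.003
```

Request:
move_arm --moves '[{"tx": 0,"ty": 0,"tz": 0.2,"rx": 0,"ry": 0,"rz": 0,"grip": 1},{"tx": 0,"ty": 0,"tz": 0.2,"rx": 0,"ry": 0,"rz": 0,"grip": 1}]'

```text
t: 14.1
position: [0.612, 0.2724, 0.0544]
tool_rot: [0.001, 0.175, 0.984, -0.0]
force: [-1.5, 0.9, 4.4]
gripper_width: 0.007
```

Request:
move_arm --moves '[{"tx": 0,"ty": 0,"tz": 0.1,"rx": 0,"ry": 0,"rz": 0,"grip": 1},{"tx": 0,"ty": 0,"tz": 0.1,"rx": 0,"ry": 0,"rz": 0,"grip": 1},{"tx": 0,"ty": 0,"tz": 0,"rx": 0,"ry": 0,"rz": 0,"grip": 1}]'

```text
t: 14.4
position: [0.6121, 0.2725, 0.0528]
tool_rot: [0.001, 0.175, 0.984, -0.0]
force: [-2.1, -0.8, 6.8]
gripper_width: 0.003
```

Home at 6.8 N. Rising clear, then checking everything.

Request:
move_arm --moves '[{"tx": 0,"ty": 0,"tz": -0.5,"rx": 0,"ry": 0,"rz": 0,"grip": 1},{"tx": 0,"ty": 0,"tz": -1.5,"rx": 0,"ry": 0,"rz": 0,"grip": 1},{"tx": 0,"ty": 0,"tz": -3,"rx": 0,"ry": 0,"rz": 0,"grip": 1},{"tx": 0,"ty": 0,"tz": -3,"rx": 0,"ry": 0,"rz": 0,"grip": 1},{"tx": 0,"ty": 0,"tz": -3,"rx": 0,"ry": 0,"rz": 0,"grip": 1}]'

```text
t: 14.9
position: [0.6094, 0.2713, 0.1636]
tool_rot: [-0.002, 0.176, 0.984, -0.003]
force: [0.7, 0.8, 1.3]
gripper_width: 0.006
```

Request:
move_arm --moves '[{"tx": 0,"ty": 0,"tz": -3,"rx": 0,"ry": 0,"rz": 0,"grip": 1},{"tx": 0,"ty": 0,"tz": 0,"rx": 0,"ry": 0,"rz": 0,"grip": 1},{"tx": 0,"ty": 0,"tz": 0,"rx": 0,"ry": 0,"rz": 0,"grip": 1}]'

```text
t: 15.2
position: [0.6126, 0.2723, 0.2021]
tool_rot: [0.002, 0.176, 0.984, 0.0]
force: [0.6, 0.0, -0.6]
gripper_width: 0.003
```

```bash
python3 -c "
from h import *
im,d=ctrl.snapshot('side'); cv2.imwrite('pics/side2.png',im); to([.61,.272,.2])
im,d=ctrl.snapshot('wrist'); s=ctrl.get_state(); c=ctrl.get_calibration('wrist'); f,cx,cy=K(c); M=np.array(c['tool_from_camera'])
q=M[:3,:3].T@(rot(s).inv().apply(np.array([.611,.2725,.095])-s['position'])-M[:3,3]); th=np.arctan2(np.hypot(*q[:2]),q[2])
px=(np.array([cx,cy])+f*th*q[:2]/np.hypot(*q[:2])).astype(int)
for k in (-4,0,4):
  u=px+[0,k]-[cx,cy]; r=np.hypot(*u); z=d[px[1]+k,px[0]]; p=np.array([*(u/r*np.tan(r/f)*z),z])
  print((rot(s).apply(M[:3,:3]@p+M[:3,3])+s['position']).round(4))
"
```

```text
t 15.25 pos [0.613  0.2724 0.2023] F [0.05 0.25 0.98] w 0.005 tool cm [ 0.27 -0.14  0.23] level deg [ 0.28 -0.11]
[0.6081 0.2729 0.0927]
[0.611  0.2718 0.0938]
[0.6144 0.2706 0.0929]
```

View pics/side2.png

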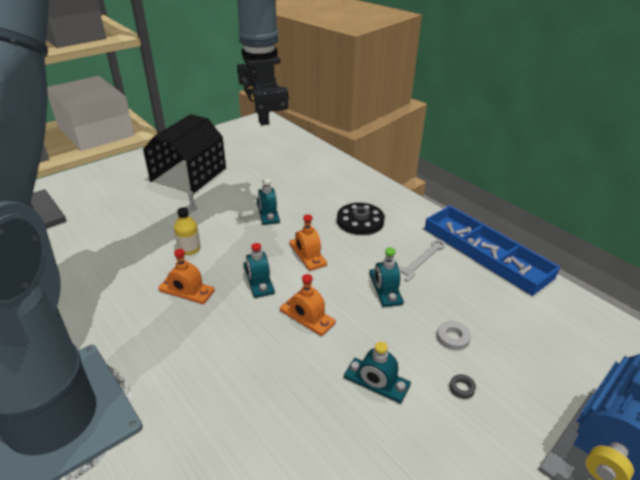

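The side view shows the red (256,248), yellow (381,349) and white (266,184) caps down and green (390,253) still up. Nothing has moved and the arm is clear, so I'm handing in.

```bash
python3 -c "
from h import *
print(ctrl.close_job())"
```

```text
the job is handed in; nothing more can be done
None
```

I pressed the red, yellow and white caps home in that order with the shut fingertips, and handed the job in at about 15 s. No verdict is reported on hand-in.

- **Caps:** The last force readings were 6.9 N on red, 6.2 N on yellow and 6.8 N on white. After release, depth put the cap tops at about 94, 95 and 93 mm, against 95 mm for fully home.
- **Green cap and the rest:** In the last side view the green cap is still popped up, and the blocks and loose things look unmoved. I judged this by eye and did not measure it. The arm stands clear, with the tip well above the white block.
- **Mismatch:** The fingertips made contact about 37 mm short of the reported TCP. This contradicts the description that the TCP is at the very end of the fingers. I found contact by wrist-camera depth and force instead.
- **Moves:** My first two move calls were refused, and I then used rows with every key filled in.

I viewed 8 pictures of the 10 allowed.

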